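Unscrew the square jar's lid in the bench brace

TASK

Take the square jar (not the round one, which stays where it is) out of the carton with its lid still screwed on, and set it upright and fully down in the square recess of the wooden brace, which keeps it from turning. Then unscrew its tight lid anticlockwise, stop as soon as the thread lets go, and lift the lid straight up so that its lower edge is about two centimetres above the jar's mouth. Finish while still holding the lid there, level and over the mouth, with the jar left sitting in the brace.

Things in the scene. Friction and masses are not known exactly. Their poses are not given: they have to be found in the camera images.
- jar: loose white jar, 0.2 kg, paper band: square body 56 x 56 mm, 50 mm high (shoulder), then a round threaded neck 41 mm across over the thread, mouth at 70 mm. Origin: centre of its underside; z up, x and y square to its flat sides. Stands upright in the carton at one of two places, the round jar at the other
- jar_mouth (a point): centre of the jar's rim, 70 mm above its underside; axes as the jar's. A rubber seal ring stands up to 7.5 mm out of the mouth once the lid is off
- lid: grey ribbed screw lid of the square jar, 50 mm across, 20.5 mm high, 40 g. Origin: centre of its lower edge, z up; screwed on it is 54 to 55 mm above the jar's underside. Tight (a springy seal pushes it up, 10 N): an unbraced jar turns with it, and it can carry the jar. Turned anticlockwise from above it rises 4 mm and is free after 55 to 65 degrees; 80 is safe, 90 harmless; then it lifts off
- round_jar: round white jar, 56 mm across and 74.5 mm high, with a lid just like the square jar's (one solid piece); origin centre of underside. Not wanted; leave it in its place.
- carton: open cardboard carton fixed to the table, 180 x 240 mm (its x, y), 41.5 mm high, floor 5 mm; origin centre of underside. The jars stand about 57 mm to either side of its middle along y, about 32 mm towards +x; a battery and a bulldog clip under 20 mm high lie on its -x side, a pen between the jars. A 128 mm high tape dispenser stands on the way to the brace: carry the jar over it
- brace: fixed brace: steel plate 104 x 104 x 6 mm under a wooden block 92 x 92 mm, top 30 mm above the table; square recess in the middle 61 x 61 mm with a 4 mm chamfer at its mouth, floor 8 mm above the table. Origin: centre of the underside; z up, x and y along the recess's sides. The jar fits in any of four quarter turns
- brace_in (a point): centre of the floor of the brace's recess, 8 mm above the table; axes as the brace's
There are look-alikes about, which are no part of the job. Leave any purple look-alike of the jar alone.

How it is judged:
By the outcome, as a careful person would: the job done as asked, in the order asked, and still so for the second after the job is handed in, while the arm keeps its last pose, push and grip.
It also fails if it takes over 48 s, if anything falls off the work surface, if the arm or the gripper's body presses on something with over 40 N, if the wrist force passes 120 N, or if a joint passes its speed limit or range.

ROBOT

A 7-joint arm with a two-finger parallel gripper is mounted at the origin on a cart in front of the work surface, level with it; the furniture and walls round the work are solid. World frame = base frame: x ahead of the robot, y to its left, z up, the work surface at z = 0. Lengths are in m, angles in rad, forces in N, time in s.
With the tool pointing down it reaches from about 0.35 to 0.775 m from the base axis. Payload 3.1 kg.
Tool frame: the origin (TCP) lies on the front face of the gripper's body, between the roots of the fingers; the fingertips stand 73 mm ahead of it and the grasp point (between the pads) lies 54 mm ahead of it; z points along the fingers, y is the line along which they close (so a half turn about z gives the same grasp; the last joint's range is limited). The gripper opens to 85 mm and grips with 20 to 120 N. Pads are 22 mm wide; open, the fingers measure 114 mm over their backs; the gripper's body (76 mm by 85 mm) begins 54 mm behind the grasp point. The pads swing forward as they close: fully open they stand 13 mm farther back than shut.
Start: joints at [-1.18, 0.311, 0.014, 1.512, -0.004, 1.319, -0.027], TCP at [0.231, 0.499, 0.304] pointing down, gripper open.
Joint ranges: [-2.7, 2.7], [-0.3, 1.91], [-1.27, 1.3], [0.12, 2.57], [-1.44, 4.58], [0.2, 2.03], [-3.05, 3.05]. Speed limits (rad/s): [2.79, 2.79, 3.14, 3.14, 3.14, 3.14, 3.14].

INTERFACE

Orientations are given as a unit quaternion [x, y, z, w].
In Python, from cell import arm gives the robot as it stands.
- The arm moves only by the tool step_arm, never from a script. Its argument "increments" is a list of rows, each a list of 5 numbers: the shift along the tool's x, y, z in cm, then the turn about the tool's z in degrees, then the opening, from -1 (shut) to 1 (fully open), so that 0 is half open. A call has 1 to 5 rows; each row shifts and turns the commanded pose from where the row before left it, along the tool's axes as they then stand; what a row does not reach is not made up. A row lasts 1/8 s, in which the tool goes at most 62.5 mm and 10.7 degrees, less where a joint would pass 70% of its speed; a pose out of reach is approached as far as the arm can. A call with a gripper value outside its range is refused whole. The fingers move at their own pace and stop on an object; "force" is the grip in N (left out, the last holds). Time passes only in rows, so rows that do not move let the fingers close. It gives the time, the measured TCP pose, the force, the opening and the grip force at its end, in the units of the state.
- arm.get_state(): the state, without advancing time (a new reading comes with each control period).
- arm.read_camera(name): name is "scene" or "top" or "wrist"; returns the picture (384x512x3 uint8, red, green, blue); there is no depth.
- arm.get_calibration(name): a dict with "fx", "fy", "cx", "cy" (pixels), "k1" (the pictures are not rectified: a ray, as slopes to the right and down, at radius r is drawn at 1 + k1 r^2 times it, then the intrinsics apply), "position" and "rotation" of the camera in the world; the wrist camera has in their place "hand_eye" (4x4, takes a point from camera to tool coordinates, whose origin is the TCP and whose axes are the flange's). Camera axes: x right, y down, z forward; pixel columns grow to the right and rows downward; lengths in m; the calibration is good to about 2 mm. A picture is of the moment at which its call begins: read the wrist's pose just before it. get_calibration takes no time and is no camera call.
- arm.hand_in(): hands the job in; it is judged then, once.
Trained networks look in the newest picture that a camera, given by its name, has taken for a name from the list of things; names that differ only in an ending like _2 or _b are one class to them, and where a whole thing is asked for, a point or a joint stands for the part that bears it (a point fixed in the world has none). Each returns a list of dicts, best first, with "p" (0 to 1); they miss things now and then, are a little off and sometimes report something else, mostly with a low value. They report only what shows in the picture. A call takes as long as a camera call. They do not tell look-alikes from the thing itself.
- arm.find_in(camera, target): "bbox" ([left, top, right, bottom] in pixels, round what is visible of it).
- arm.silhouettes(camera, target): "pixels" (384x512 bool, what is visible of it) and "bbox" ([left, top, right, bottom] in pixels, round what is visible of it).
- arm.tip_of(camera, target): "location" ([column, row] in pixels: a listed point, or the origin of a listed thing).
The state is a dict: "clock": time; "q": joint angles; "joint_velocities": joint speeds; "joint_torque": joint torques, N m; "eef_pos": TCP position; "tcp_rot": TCP orientation; "contact_force": force on the tool from outside, world axes, zero at the start; "ft_torque": the same for the moment, N m; "opening": finger opening in m; "finger_force": force on a finger pad.
Only numpy, scipy, OpenCV 4.12 (cv2) and the standard library are available. Lean on these libraries where they do the work, as an engineer would, in place of code of your own. Each camera call takes 0.05 s, during which the arm holds its last target. There are 200 camera calls.

## Working session

There is one attempt and no reset: what is moved stays moved. The work goes in short steps, Python scripts to look and compute and a tool call to move; the robot and the scene stay as the last step left them, time stands still between calls to the robot, and variables do not carry over. Pictures are saved under pics/ and viewed, at most 10 in all, crops included, and the job is handed in when it is done.

Besides the shell and the picture viewer there is one more tool, called as name(argument=value, ...), one argument or row to a line, values as JSON. step_arm: Moves the arm, as the interface text tells. Its arguments: {"type":"object","properties":{"increments":{"type":"array"},"force":{"type":"number"}},"required":["increments"]}

```bash
mkdir -p pics; ls; cat > h.py <<'E'
import numpy as np, cv2
from cell import arm
from scipy.spatial.transform import Rotation as R
def cam(name):
    c=arm.get_calibration(name)
    if 'hand_eye' in c:
        s=arm.get_state(); T=np.eye(4); T[:3,:3]=R.from_quat(s['tcp_rot']).as_matrix(); T[:3,3]=s['eef_pos']
        M=T@np.array(c['hand_eye']); return c,M[:3,:3],M[:3,3]
    r=np.array(c['rotation']); 
    if r.shape!=(3,3): r=R.from_quat(r).as_matrix()
    return c,r,np.array(c['position'])
def K(c): return np.array([[c['fx'],0,c['cx']],[0,c['fy'],c['cy']],[0,0,1]])
def px2w(name,uv,z,C=None):
    c,r,p=C or cam(name)
    n=cv2.undistortPoints(np.array(uv,float).reshape(-1,1,2),K(c),np.array([c['k1'],0,0,0.])).reshape(-1,2)
    d=np.c_[n,np.ones(len(n))]@r.T
    return p+d*((z-p[2])/d[:,2])[:,None]
def w2px(name,X,C=None):
    c,r,p=C or cam(name)
    X=(np.array(X,float).reshape(-1,3)-p)@r
    return cv2.projectPoints(X,np.zeros(3),np.zeros(3),K(c),np.array([c['k1'],0,0,0.]))[0].reshape(-1,2)
def save(name,f):
    im=arm.read_camera(name); cv2.imwrite('pics/'+f,im[:,:,::-1]); return im
E
python3 - <<'E'
from h import *
a=save('top','a.png'); 
for n in ['jar','round_jar','lid','carton','brace']:
    print(n,[(np.round(d['bbox']).astype(int).tolist(),round(d['p'],2)) for d in arm.find_in('top',n)])
print('tip',[(n,[(np.round(d['location']).tolist(),round(d['p'],2)) for d in arm.tip_of('top',n)]) for n in ['jar','brace_in','lid','carton']])
b=save('scene','b.png')
print(cam('top'),cam('scene'),arm.get_calibration('wrist'))
s=arm.get_state();print(s)
E
```

```text
pics
jar [([120, 180, 146, 208], 0.92)]
round_jar [([172, 169, 197, 192], 0.95)]
lid [([216, 169, 236, 190], 0.58)]
carton [([158, 160, 249, 232], 0.94)]
brace [([350, 188, 393, 235], 0.95)]
tip [('jar', [([137.0, 192.0], 0.97)]), ('brace_in', [([370.0, 211.0], 0.7)]), ('lid', [([231.0, 184.0], 0.67)]), ('carton', [([205.0, 196.0], 0.63)])]
({'fx': 484.99292157255474, 'fy': 484.99292157255474, 'cx': 262.88869553949087, 'cy': 191.37799133066753, 'k1': -0.1827174238829238, 'position': array([0.30614855, 0.02129102, 1.31677245]), 'rotation': array([ 0.70788281, -0.70303812,  0.04864813, -0.04767263])}, array([[ 6.74151655e-03, -9.90698842e-01,  1.35905693e-01],
       [-9.99975577e-01, -6.92943866e-03, -9.09711333e-04],
       [ 1.84300012e-03, -1.35896241e-01, -9.90721361e-01]]), array([0.30614855, 0.02129102, 1.31677245])) ({'fx': 467.7922007084481, 'fy': 467.7922007084481, 'cx': 256.6609907650864, 'cy': 191.63265570399395, 'k1': -0.182027813767084, 'position': array([ 0.14209142, -0.77613142,  0.98071829]), 'rotation': array([ 0.90820256, -0.19354776,  0.08008796, -0.36234417])}, arr
[... 702 characters left out ...]
y([-1.17971335,  0.31086937,  0.01400045,  1.51152224, -0.00440952,
        1.31923107, -0.02717359]), 'joint_velocities': array([-0.00061161, -0.00027557,  0.00134243, -0.00101824,  0.00023862,
       -0.00010718,  0.00025887]), 'joint_torque': array([-8.15545741e-05, -3.79508185e+01,  1.45710194e-01, -2.30688590e+01,
        1.22587237e-02,  2.64880495e-03, -1.54619443e-05]), 'eef_pos': array([0.23063528, 0.49930073, 0.30391166]), 'tcp_rot': array([ 2.14658171e-01,  9.76689239e-01, -6.72452913e-07,  5.82595257e-06]), 'contact_force': array([ 0.09542009, -0.37759082, -0.56829305]), 'ft_torque': array([0.00207001, 0.05855448, 0.01518418]), 'finger_force': 0.0, 'opening': 0.08539645944675917}
```

```bash
python3 - <<'E'
from h import *
a=cv2.imread('pics/a.png'); cv2.imwrite('pics/a2.png',cv2.resize(a[140:260,90:430],None,fx=2.3,fy=2.3,interpolation=cv2.INTER_CUBIC))
E
```

```text
(no output)
```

View pics/a2.png

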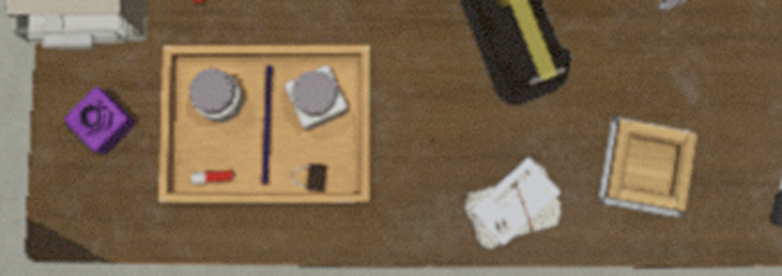

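View pics/b.png

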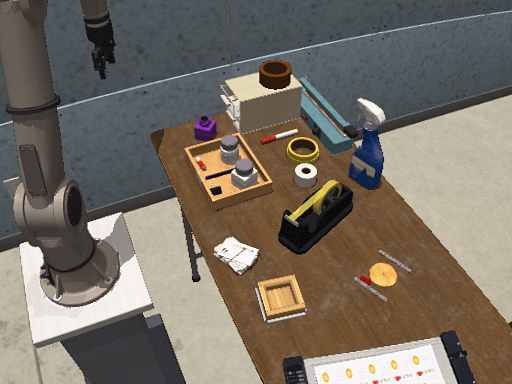

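Candidates in the top picture: the purple jar at (132,193), which is to be left alone, the round jar (body round) at (184,180), and the square white body at (228,181). I choose (228,181). The brace is at (373,212), and the tape dispenser at (315,160) lies between.

```bash
python3 - <<'E'
from h import *
C=cam('top')
f=lambda x,y:(x/2.3+90,y/2.3+140)
print('lid',px2w('top',[f(316,92)],.0795,C).round(4),'round',px2w('top',[f(213,93)],.0795,C).round(4))
print('brace top corners',px2w('top',[f(622,119),f(696,133),f(684,212),f(610,200)],.03,C).round(4))
print('carton',px2w('top',[f(161,45),f(370,45),f(370,202),f(160,202)],.0415,C).round(4))
print('disp',px2w('top',[f(515,104),f(570,62),f(463,0)],.05,C).round(3))
s=arm.get_state(); print(R.from_quat(s['tcp_rot']).as_matrix().round(3))
E
```

```text
lid [[0.5049 0.1121 0.0795]] round [[0.5031 0.2287 0.0795]]
brace top corners [[ 0.4835 -0.2432  0.03  ]
 [ 0.4675 -0.3317  0.03  ]
 [ 0.3744 -0.3149  0.03  ]
 [ 0.3884 -0.2273  0.03  ]]
carton [[0.5659 0.2987 0.0415]
 [0.5669 0.0529 0.0415]
 [0.3841 0.0511 0.0415]
 [0.3816 0.2934 0.0415]]
disp [[ 0.497 -0.115  0.05 ]
 [ 0.547 -0.179  0.05 ]
 [ 0.62  -0.055  0.05 ]]
[[-0.908  0.419  0.   ]
 [ 0.419  0.908 -0.   ]
 [-0.     0.    -1.   ]]
```

step_arm(
  increments=[
    [-5.1,-3.0,0,0,1],
    [-5.1,-3.0,0,0,1],
    [-5.1,-3.0,0,0,1],
    [-5.1,-3.0,0,0,1],
    [-5.1,-3.0,0,0,1],
  ],
)

```text
clock: 1.18
eef_pos: [0.4002, 0.2546, 0.3043]
tcp_rot: [0.215, 0.977, 0.001, 0.0]
contact_force: [0.1, 1.2, 0.0]
opening: 0.0853
finger_force: 0.0
```

step_arm(
  increments=[
    [-5.1,-3.0,1,0,1],
    [-5.1,-3.0,1,0,1],
    [-5.1,-3.0,1,0,1],
    [0,0,0,0,1],
    [0,0,0,0,1],
  ],
)

```text
clock: 1.8
eef_pos: [0.5002, 0.1109, 0.2738]
tcp_rot: [0.215, 0.977, 0.0, -0.0]
contact_force: [-0.6, 1.2, 0.0]
opening: 0.0856
finger_force: 0.0
```

```bash
python3 - <<'E'
from h import *
s=arm.get_state(); print(s['clock'],s['eef_pos'],s['q'].round(2))
C=cam('wrist'); a=save('wrist','c.png')
sil={}
for n in ['jar','round_jar','lid']:
    for d in arm.silhouettes('wrist',n): print(n,np.round(d['bbox']),d['p']); sil.setdefault(n,d['pixels'])
print('lid pred',w2px('wrist',[[.5049,.1121,.0795]],C))
np.savez('c.npz',**sil); np.savez('cc.npz',r=C[1],p=C[2])
E
```

```text
1.8 [0.50020598 0.11092228 0.2738437 ] [-0.52  0.26  0.34  1.67 -0.09  1.23  0.97]
jar [228. 139. 310. 198.] 0.81
jar [458.   0. 512.  84.] 0.72
round_jar [348. 101. 428. 173.] 0.71
lid [244. 160. 302. 220.] 0.83
lid pred [[265.61358396 192.59902054]]
```

View pics/c.png

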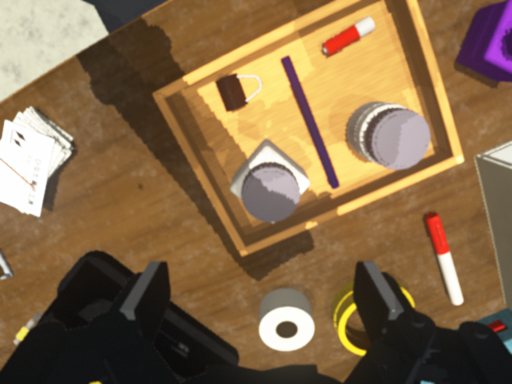

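The wrist picture shows the square jar with its lid centre at about (271,194) and shoulder corners at about (267,141), (232,187) and (309,183). The round jar is at (395,138). One close crop to check.

```bash
python3 - <<'E'
from h import *
a=cv2.imread('pics/c.png'); cv2.imwrite('pics/c2.png',cv2.resize(a[130:230,220:320],None,fx=6,fy=6,interpolation=cv2.INTER_CUBIC))
E
```

```text
(no output)
```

View pics/c2.png

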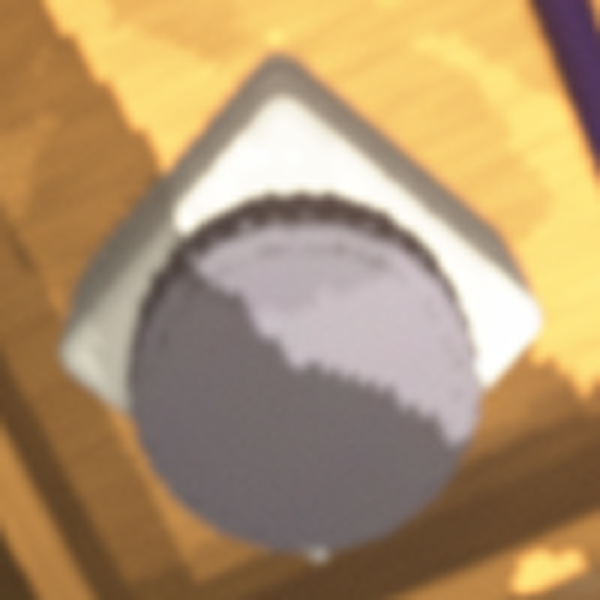

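The crop confirms a square body with the lid disc centred at crop (307,386). The shoulder corners are at (285,93), (62,350), (543,322) and (320,560).

```bash
python3 - <<'E'
from h import *
C=cam('wrist'); g=lambda x,y:(x/6+220,y/6+130)
print('lid',px2w('wrist',[g(307,386)],.0800,C), 'lidbot check w', np.diff(px2w('wrist',[g(132,386),g(482,386)],.08,C),axis=0))
k=px2w('wrist',[g(285,93),g(543,322),g(320,560),g(62,350)],.055,C); print(k.round(4),k.mean(0), 'LR mid',(k[1]+k[3])/2)
for i in range(4):
    e=k[(i+1)%4]-k[i]; print(np.hypot(*e[:2]),np.degrees(np.arctan2(e[1],e[0]))%90)
b=np.array([[.4835,-.2432],[.4675,-.3317],[.3744,-.3149],[.3884,-.2273]])
for i in range(4):
    e=b[(i+1)%4]-b[i]; print('brace',np.degrees(np.arctan2(e[1],e[0]))%90)
E
```

```text
lid [[0.50795602 0.1171358  0.08      ]] lidbot check w [[0.02064346 0.04512908 0.        ]]
[[0.4729 0.13   0.055 ]
 [0.5216 0.1516 0.055 ]
 [0.5436 0.1043 0.055 ]
 [0.4949 0.0824 0.055 ]] [0.50823036 0.11707863 0.055     ] LR mid [0.50821272 0.11699248 0.055     ]
0.05325795574876759 23.88151736215659
0.05218362898509516 25.04569213882003
0.053462760742040615 24.188619122316254
0.05246639954435823 24.81656153906107
brace 79.75213588888975
brace 79.7709917126405
brace 80.91992713597328
brace 80.50837049043162
```

step_arm(
  increments=[
    [0,0,1,10.2,1],
    [0,0,2,10.2,1],
    [0,0,2,10.2,1],
    [0,0,2,10.2,1],
    [0.2,1.0,2,0,1],
  ],
)

```text
clock: 2.62
eef_pos: [0.508, 0.1174, 0.1836]
tcp_rot: [0.541, 0.841, 0.0, -0.0]
contact_force: [0.0, 0.1, 0.4]
opening: 0.085
finger_force: 0.0
```

step_arm(
  increments=[
    [0,0,0,0,1],
    [0,0,0,0,1],
  ],
)

```text
clock: 2.88
eef_pos: [0.5087, 0.1168, 0.1847]
tcp_rot: [0.541, 0.841, 0.0, 0.0]
contact_force: [-0.3, 0.2, 0.4]
opening: 0.0854
finger_force: 0.0
```

step_arm(
  increments=[
    [0,0,2,0,1],
    [0,0,2,0,1],
    [0,0,1.4,0,1],
    [0,0,0,0,1],
    [0,0,0,0,0],
  ],
  force=80,
)

```text
clock: 3.5
eef_pos: [0.5093, 0.1164, 0.1308]
tcp_rot: [0.542, 0.841, 0.001, 0.001]
contact_force: [-0.2, 0.7, -0.4]
opening: 0.0696
finger_force: 0.0
```

step_arm(
  increments=[
    [0,0,0,0,-1],
    [0,0,0,0,-1],
    [0,0,0,0,-1],
    [0,0,0,0,-1],
    [0,0,0,0,-1],
  ],
  force=80,
)

```text
clock: 4.12
eef_pos: [0.5089, 0.1162, 0.131]
tcp_rot: [0.542, 0.841, 0.0, 0.0]
contact_force: [-1.6, -1.0, 5.7]
opening: 0.047
finger_force: 81.2
```

step_arm(
  increments=[
    [0,0,-0.5,0,-1],
    [0,0,-1,0,-1],
    [0,0,-2,0,-1],
    [0,0,-3,0,-1],
    [0,0,0,0,-1],
  ],
  force=90,
)

```text
clock: 4.75
eef_pos: [0.5106, 0.1166, 0.1975]
tcp_rot: [0.542, 0.841, 0.002, 0.002]
contact_force: [0.1, 0.0, -2.8]
opening: 0.0469
finger_force: 92.9
```

```bash
python3 - <<'E'
from h import *
s=arm.get_state(); print(s['clock'],s['eef_pos'],s['q'].round(2),s['contact_force'],s['opening'])
a=save('wrist','d.png')
b=save('scene','e.png'); print(w2px('scene',[s['eef_pos']]))
u=w2px('scene',[s['eef_pos']])[0].astype(int)
c=b[u[1]-60:u[1]+100,u[0]-80:u[0]+80,::-1]
cv2.imwrite('pics/f.png',np.hstack([cv2.resize(a[:,:,::-1],(512,384)),cv2.resize(c,(288,288)).copy() if 0 else cv2.resize(cv2.copyMakeBorder(c,0,0,0,0,0),(288,384))]))
E
```

```text
4.75 [0.51062885 0.11658802 0.19747991] [-0.6   0.36  0.44  1.76 -0.17  1.06  0.32] [ 0.09884428  0.03651501 -2.78184012] 0.04688989002628164
[[243.9736081  131.18009699]]
```

View pics/f.png

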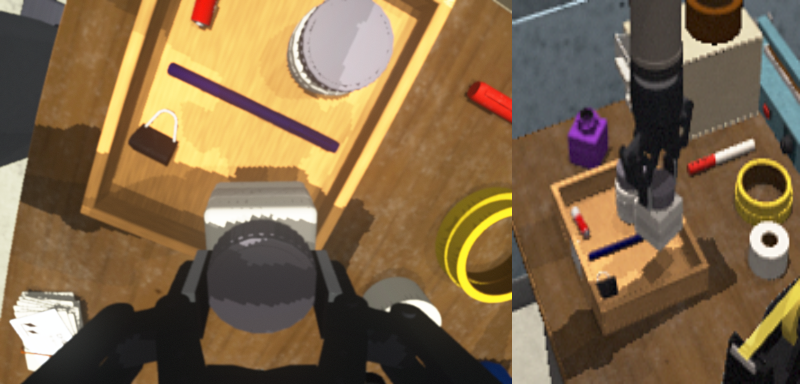

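step_arm(
  increments=[
    [0,0,-3,0,-1],
    [0,0,-4,0,-1],
    [0,0,-4,0,-1],
    [-2.7,-1.7,-1,0,-1],
    [-3.7,-2.7,0,0,-1],
  ],
)

```text
clock: 5.48
eef_pos: [0.4952, 0.0406, 0.3144]
tcp_rot: [0.54, 0.842, 0.0, -0.0]
contact_force: [0.5, -0.7, -2.3]
opening: 0.0467
finger_force: 93.1
```

step_arm(
  increments=[
    [-3.7,-2.7,0,0,-1],
    [-3.7,-2.7,0,0,-1],
    [-3.7,-2.7,0,0,-1],
    [-3.7,-2.7,0,0,-1],
    [-3.7,-2.7,0,0,-1],
  ],
)

```text
clock: 6.1
eef_pos: [0.4475, -0.1853, 0.3133]
tcp_rot: [0.542, 0.841, -0.0, -0.001]
contact_force: [0.2, 0.1, -2.5]
opening: 0.0471
finger_force: 93.1
```

step_arm(
  increments=[
    [-3.7,-2.7,0,0,-1],
    [-3.7,-2.7,0,0,-1],
    [-3.7,-2.7,0,0,-1],
    [-1.0,-1.0,0,0,-1],
    [0,0,0,0,-1],
  ],
)

```text
clock: 6.72
eef_pos: [0.4148, -0.3324, 0.3136]
tcp_rot: [0.543, 0.84, 0.0, -0.001]
contact_force: [0.6, 0.7, -2.0]
opening: 0.0471
finger_force: 93.0
```

step_arm(
  increments=[
    [0,0,0,8.6,-1],
    [0,0,0,8.6,-1],
    [0,0,0,8.6,-1],
    [0,0,0,8.5,-1],
    [0,0,0,0,-1],
  ],
)

```text
clock: 7.35
eef_pos: [0.417, -0.3297, 0.3142]
tcp_rot: [0.764, 0.646, 0.001, -0.001]
contact_force: [-0.4, 1.3, -2.2]
opening: 0.0473
finger_force: 93.0
```

```bash
python3 - <<'E'
from h import *
s=arm.get_state(); print(s['clock'],s['eef_pos'],s['tcp_rot'],s['q'].round(2),s['contact_force'],s['opening'])
save('wrist','g.png')
for t in ['brace','brace_in']: print(t,[(d['location'],d['p']) for d in arm.tip_of('wrist',t)])
print(w2px('wrist',[[.428,-.279,.008],[.4835,-.2432,.03],[.4675,-.3317,.03],[.3744,-.3149,.03],[.3884,-.2273,.03]]))
E
```

```text
7.35 [ 0.41695564 -0.32969923  0.31418105] [ 7.63626447e-01  6.45657243e-01  6.03665373e-04 -1.00506216e-03] [-0.01  0.34  0.86  1.57 -0.27  1.36  0.72] [-0.42483893  1.32540624 -2.24002197] 0.04726722738163257
brace [([267.0, 110.7], 0.75), ([258.6, 218.6], 0.34)]
brace_in [([268.7, 114.0], 0.57)]
[[263.59084695 112.79537346]
 [311.40854541  70.46737834]
 [307.04777791 156.60873061]
 [221.0441062  155.74615677]
 [217.1668643   70.69369585]]
```

View pics/g.png

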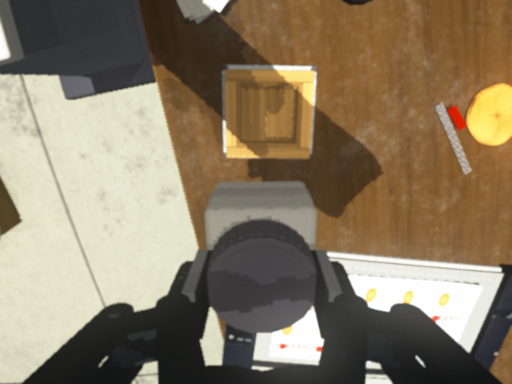

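The wrist picture shows the brace at (268,112), nearly square to the image, with the jar held upright at (262,250). I zoom in for the corners.

```bash
python3 - <<'E'
from h import *
a=cv2.imread('pics/g.png'); c=cv2.resize(a[55:170,205:335],None,fx=6,fy=5,interpolation=cv2.INTER_CUBIC)
c=cv2.convertScaleAbs(c,alpha=1.4,beta=20); cv2.imwrite('pics/g2.png',c)
E
```

```text
(no output)
```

View pics/g2.png

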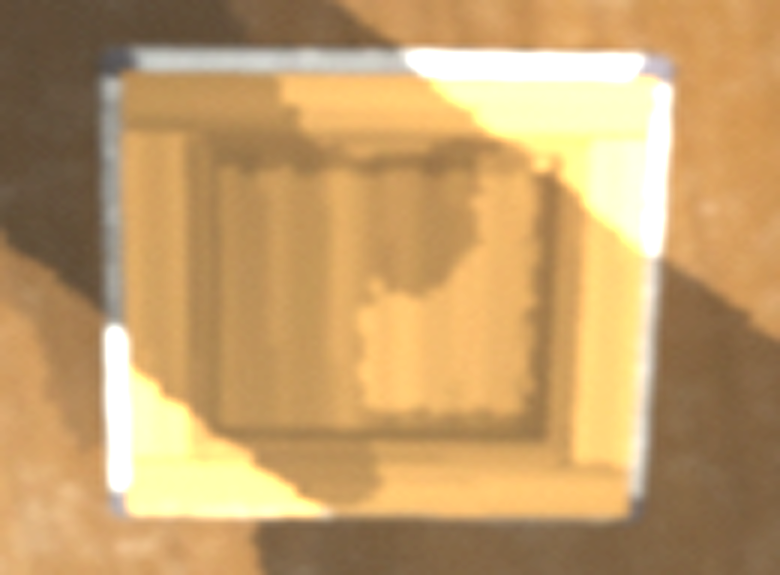

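The block's top corners are at crop (123,75), (655,78), (632,512), (122,515). The recess floor spans about (212,165) to (548,433).

```bash
python3 - <<'E'
from h import *
C=cam('wrist'); s=arm.get_state(); g=lambda P:[(x/6+205-.4,y/5+55-.4) for x,y in P]
q=lambda P,z:px2w('wrist',g(P),z,C)
for n,P,z in [('top',[(123,75),(655,78),(632,512),(122,515)],.03),('chamfer',[(190,132),(585,140),(572,465),(190,462)],.03),('plate',[(105,60),(672,66),(645,505),(107,505)],.006),('floor',[(212,165),(552,165),(545,435),(215,431)],.008)]:
    k=q(P,z)[:,:2]; e=np.roll(k,-1,0)-k
    print(n,k.mean(0).round(4),np.hypot(*e.T).round(3),(np.degrees(np.arctan2(e[:,1],e[:,0]))%90).round(1))
M=R.from_quat(s['tcp_rot']).as_matrix(); print('toolx yaw',np.degrees(np.arctan2(M[1,0],M[0,0])), M[:,2])
# held jar: lid top disc, near shoulder edge
p=s['eef_pos']; t=.0505
L=px2w('wrist',[(262,276),(207.5,276),(316.5,276)],p[2]-t,C); print('lid top in tool',((L-p)@M).round(4))
L=px2w('wrist',[(218,182),(305,182),(206,217),(316,217)],p[2]-.126,C); print('jar bottom(1,2)',((L-p)@M).round(4))
L=px2w('wrist',[(206,217),(316,217)],p[2]-.076,C); print('jar shoulder?',((L-p)@M).round(4))
d=np.array([.4285,-.2793])-p[:2]; print(d)
E
```

```text
top [ 0.4328 -0.2803] [0.091 0.091 0.094 0.092] [80.1 80.3 80.8 78.4]
chamfer [ 0.433  -0.2807] [0.068 0.068 0.069 0.069] [79.1 80.4 79.8 79.1]
plate [ 0.4333 -0.28  ] [0.103 0.098 0.105 0.099] [79.7 80.  80.4 78.6]
floor [ 0.4326 -0.2822] [0.062 0.06  0.063 0.059] [80.4 80.8 79.5 79.8]
toolx yaw 80.3296233714336 [-1.30613013e-06  1.11210152e-03 -9.99999382e-01]
lid top in tool [[ 0.0059  0.0006  0.0505]
 [ 0.0058 -0.0227  0.0505]
 [ 0.0058  0.0239  0.0505]]
jar bottom(1,2) [[ 0.0253 -0.0267  0.126 ]
 [ 0.0254  0.0276  0.126 ]
 [ 0.0017 -0.0355  0.126 ]
 [ 0.0018  0.0358  0.126 ]]
jar shoulder? [[ 0.0225 -0.0264  0.076 ]
 [ 0.0225  0.0267  0.076 ]]
[0.01219942 0.05170778]
```

```bash
python3 - <<'E'
from h import *
C=cam('wrist'); s=arm.get_state(); p=s['eef_pos']; M=R.from_quat(s['tcp_rot']).as_matrix()
P=lambda T:w2px('wrist',p+np.array(T)@M.T,C)
a=cv2.imread('pics/g.png'); c=cv2.resize(a[170:345,190:335],None,fx=4,fy=4,interpolation=cv2.INTER_CUBIC); c=cv2.convertScaleAbs(c,alpha=1.6,beta=20); raw=c.copy()[:,120:320]
def dr(T,col):
    q=((P(T)-[190,170]+.5)*4).astype(int); cv2.polylines(c,[q],False,col,1)
h=.028; 
dr([[h,-h,.126],[h,h,.126]],(0,255,0)); dr([[h,-h,.076],[h,h,.076]],(0,0,255))
t=np.linspace(0,6.28,60)
for r,z,col in[(.025,.051,(255,255,0)),(.025,.0715,(255,0,255))]: dr(np.c_[r*np.cos(t),r*np.sin(t),0*t+z],col)
c=np.hstack([c,raw]); print(c.shape); cv2.imwrite('pics/g3.png',cv2.resize(c,None,fx=.85,fy=.85))
E
```

```text
(700, 780, 3)
```

View pics/g3.png

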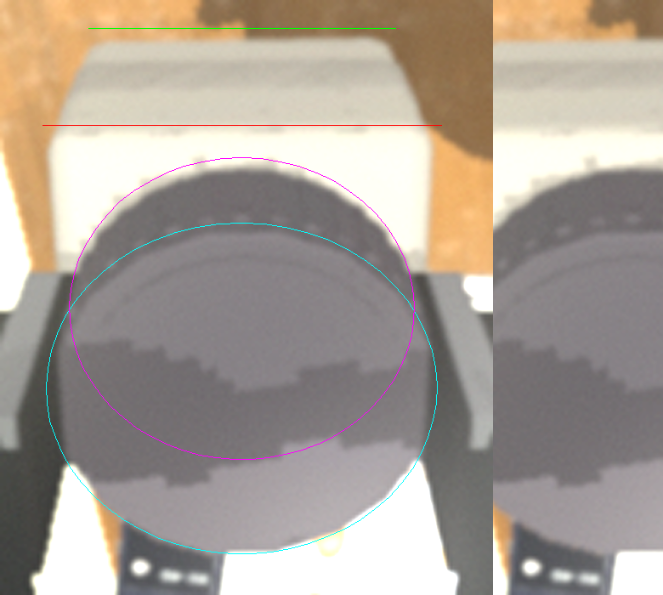

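The model drawn for an upright, centred jar fits the picture within about 1 mm. The target TCP is therefore (0.433, -0.280).

step_arm(
  increments=[
    [2.0,0.3,1,0,-1],
    [3.2,0.44,3,0,-1],
    [0,0,4,0,-1],
    [0,0,4,0,-1],
    [0,0,2.2,0,-1],
  ],
)

```text
clock: 8.12
eef_pos: [0.4313, -0.2808, 0.1707]
tcp_rot: [0.765, 0.644, -0.0, -0.002]
contact_force: [-0.5, -0.1, -2.6]
opening: 0.0468
finger_force: 93.0
```

step_arm(
  increments=[
    [0,0,0,0,-1],
    [0,0,0,0,-1],
  ],
)

```text
clock: 8.38
eef_pos: [0.4326, -0.2827, 0.174]
tcp_rot: [0.765, 0.644, 0.0, 0.001]
contact_force: [-0.4, -0.6, -1.7]
opening: 0.0472
finger_force: 93.1
```

step_arm(
  increments=[
    [0.3,0,0.6,0,-1],
    [0,0,0.6,0,-1],
    [0,0,0.6,0,-1],
    [0,0,0.6,0,-1],
    [0,0,0,0,-1],
  ],
)

```text
clock: 9.0
eef_pos: [0.4321, -0.279, 0.1482]
tcp_rot: [0.765, 0.643, -0.0, -0.001]
contact_force: [0.4, 0.0, -2.1]
opening: 0.0466
finger_force: 93.1
```

step_arm(
  increments=[
    [0,0,0.5,0,-1],
    [0,0,0.4,0,-1],
    [0,0,0.3,0,-1],
    [0,0,0.2,0,-1],
    [0,0,0,0,-1],
  ],
)

```text
clock: 9.62
eef_pos: [0.4324, -0.2793, 0.1348]
tcp_rot: [0.765, 0.643, -0.0, -0.0]
contact_force: [0.1, -0.7, -2.7]
opening: 0.0469
finger_force: 93.2
```

step_arm(
  increments=[
    [0,0,0.1,0,-1],
    [0,0,0.1,0,-1],
    [0,0,0.1,0,-1],
    [0,0,0,0,-1],
  ],
)

```text
clock: 10.12
eef_pos: [0.4324, -0.2795, 0.1334]
tcp_rot: [0.766, 0.643, 0.001, -0.0]
contact_force: [-3.5, 3.1, 9.5]
opening: 0.0469
finger_force: 94.6
```

step_arm(
  increments=[
    [0,0,0,0,-1],
    [0,0,0,-8,-1],
    [0,0,-0.03,-8,-1],
    [0,0,-0.05,-8,-1],
    [0,0,-0.05,-8,-1],
  ],
  force=110,
)

```text
clock: 10.75
eef_pos: [0.4328, -0.2792, 0.1347]
tcp_rot: [0.557, 0.831, 0.001, 0.0]
contact_force: [-2.0, 2.1, 7.2]
opening: 0.0467
finger_force: 111.7
```

```bash
python3 - <<'E'
from h import *
s=arm.get_state(); M=R.from_quat(s['tcp_rot']).as_matrix(); print(np.degrees(np.arctan2(M[1,0],M[0,0])),s['ft_torque'],s['contact_force'],s['q'].round(2))
E
```

```text
112.34646060895199 [ 0.58848047  0.39037547 -0.07843819] [-1.98477834  2.09779091  7.23543968] [ 0.07  0.46  0.62  1.85 -0.33  0.94  1.22]
```

step_arm(
  increments=[
    [0,0,-0.05,-8,-1],
    [0,0,-0.05,-8,-1],
    [0,0,-0.05,-8,-1],
    [0,0,-0.05,-8,-1],
    [0,0,-0.04,-8,-1],
  ],
)

```text
clock: 11.38
eef_pos: [0.4326, -0.2791, 0.1365]
tcp_rot: [0.239, 0.971, 0.001, 0.0]
contact_force: [-1.3, 1.7, 4.1]
opening: 0.0466
finger_force: 111.8
```

```bash
python3 - <<'E'
from h import *
s=arm.get_state(); M=R.from_quat(s['tcp_rot']).as_matrix(); print(np.degrees(np.arctan2(M[1,0],M[0,0])),s['ft_torque'],s['contact_force'],s['q'].round(2))
E
```

```text
152.34558882779632 [ 0.46156992  0.33821001 -0.04933617] [-1.2679464   1.72305368  4.07939162] [ 0.19  0.43  0.45  1.85 -0.23  0.92  1.84]
```

step_arm(
  increments=[
    [0,0,-0.05,-5,-1],
    [0,0,0,-5,-1],
    [0,0,-0.1,0,-1],
    [0,0,-0.3,0,-1],
    [0,0,0,0,-1],
  ],
)

```text
clock: 12.0
eef_pos: [0.4324, -0.2795, 0.1402]
tcp_rot: [0.156, 0.988, -0.0, -0.0]
contact_force: [-0.7, 0.9, -0.1]
opening: 0.047
finger_force: 112.5
```

```bash
python3 - <<'E'
from h import *
s=arm.get_state(); M=R.from_quat(s['tcp_rot']).as_matrix(); print(np.degrees(np.arctan2(M[1,0],M[0,0])),s['ft_torque'],s['contact_force'])
E
```

```text
162.06401532412823 [ 0.0883264   0.15823243 -0.00293109] [-0.6547288   0.8741306  -0.11672018]
```

The wrist load is near zero (the jar would add about -2.4 N), so the thread has let go. I lift straight up.

step_arm(
  increments=[
    [0,0,-0.4,0,-1],
    [0,0,-0.7,0,-1],
    [0,0,-1.0,0,-1],
    [0,0,-0.8,0,-1],
    [0,0,0,0,-1],
  ],
)

```text
clock: 12.62
eef_pos: [0.4331, -0.2797, 0.1702]
tcp_rot: [0.155, 0.988, -0.0, 0.001]
contact_force: [0.2, 0.4, -0.5]
opening: 0.0464
finger_force: 112.5
```

```bash
python3 - <<'E'
from h import *
s=arm.get_state(); print(s['eef_pos'],s['contact_force'])
C=cam('wrist'); a=save('wrist','i.png')[:,:,::-1].copy(); p=s['eef_pos']
b=save('scene','j.png')[:,:,::-1]
t=np.linspace(0,6.28,60)
for r,z,x,y in [(.0205,.078,.4325,-.2795)]:
    q=w2px('wrist',np.c_[x+r*np.cos(t),y+r*np.sin(t),0*t+z],C).astype(int); cv2.polylines(a,[q],True,(0,0,255),1)
u=w2px('scene',[p])[0].astype(int)
c=cv2.resize(b[u[1]-30:u[1]+90,u[0]-45:u[0]+45],(288,384),interpolation=cv2.INTER_CUBIC)
cv2.imwrite('pics/k.png',np.hstack([a,c]))
E
```

```text
[ 0.43305494 -0.27969435  0.17021572] [ 0.18501314  0.40725457 -0.49031912]
```

View pics/k.png

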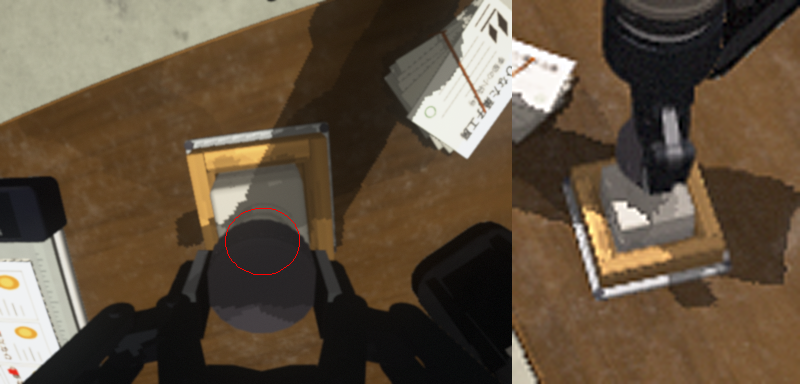

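The jar sits square in the brace, and the lid is held above it at (262,275), level. The load of 0.5 N is the lid's weight alone.

```bash
python3 -c "
from cell import arm
print(arm.hand_in())"
```

```text
the job is handed in; nothing more can be done
None
```

The square jar is seated in the brace and its lid is unscrewed, held level about 2 cm above the mouth; the job was handed in at about 12.7 s, and the verdict was not shown.

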